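# Find and mark the high spot of a cell base ring

## Task

The ring clamped under the round faceplate of the truing stand is out of round. Turn the faceplate slowly by its crank knob, feel where the ring's high spot presses hardest on the fixed sprung pointer, and leave the faceplate stopped there. Then gently stand the small brass marker upright on the faceplate, near its edge and directly in line with the pointer, without touching the pointer or its post and without disturbing the other things on the bench.

Things in the scene. Friction and masses are not known exactly. Their poses are not given: they have to be found in the camera images.
- wheel: Round aluminium faceplate, radius 84 mm, 4 mm thick, turning without end stops about a vertical axis; stays where it is left. Origin: on the axis at its flat top, 62 mm above the bench; x points from the centre to the crank knob, z up. Steel boss in the middle (radius 16 mm, 6 mm high). Turned slowly on the plain rim, drag felt at the knob is about 3 to 4 N.
- knob_top (a point): Centre of the top of the crank knob: upright black plastic cylinder, 21 mm diameter, from 6 to 42 mm above the faceplate, 52 mm from the wheel's axis. It spins freely on its own pin and floats up and down it by 4 mm, so a gripper can hold it from above without turning while carrying it round the circle.
- ring_centre (a point): Centre of the ring under test (on the axis, 48 mm above the bench): radius 80 mm, 20 mm high, clamped under the faceplate, hidden by its overhang and turning with it. It has ONE smooth high spot, 4 mm proud, fading out 15 degrees either side, not measured: somewhere 88 to 272 degrees round from the knob. At the start it is clear of the pointer.
- gauge: Fixed gauge post (dark steel block 36 mm wide, top 88 mm above the bench, stub on it to 98 mm; its near face 58 mm outside the pointer tip) carrying the horizontal spring pointer. Origin: on the bench directly below the pointer tip, 80 mm from the wheel's axis; x points radially outward from the wheel's axis along the pointer, z up. Fixed to the stand.
- pointer_tip (a point): Tip of the sprung pointer on the plain rim, 48 mm above the bench, 80 mm from the axis, just under the faceplate's edge. It presses 3 N on the plain rim, 18 N on the middle of the high spot. Drag at the knob climbs to 10 N or more as the high spot comes, greatest about 6 degrees before its middle, then drops quickly past it; mirrored when turned the other way.
- marker: Small loose brass marker, about 110 g: round foot 26 mm diameter and 8 mm high, tapering to a round stem 18 mm diameter, 42 mm tall overall. Origin: centre of its underside, z up.
- dummy: Bystander: plain steel dummy specimen cylinder, 38 mm diameter, 76 mm tall, standing. Origin: centre of its underside.
- spanner: Bystander: steel spanner 160 mm long lying on the bench.
- bottle: Bystander: white plastic bottle, 60 mm diameter, 150 mm tall, standing. Origin: centre of its underside.
Things that resemble listed ones, but are neither listed nor needed, are in the scene too. Several things have the shape of the marker; the one meant has the colours described above.

How it is judged (in metres and radians):
On the way, in this order (a step that is already met when the one before it is completed fails the run):
1. the faceplate has been turned until the ring's high spot is at the pointer and has stopped there (contact force between wheel and gauge above 13 N and angular speed of wheel below 0.08 rad/s), for 0.3 s.
2. the marker stands on the faceplate in line with the pointer (contact force between marker and wheel above 0.3 N and y of marker in the frame of gauge between -0.012 and 0.012 m), for 0.2 s.
At the end, for the whole second after the job is handed in: The wheel rests with the ring's high spot at the pointer (pointer load over 13 of about 18 N: middle of the high spot within about 11 mm), and the marker stands upright and still on the faceplate, centred within 12 mm of the pointer's line and 2 to 40 mm inside the pointer tip (all of step 1 and all of step 2 and x of marker in the frame of gauge between -0.04 and -0.002 m and z of marker in the frame of gauge between 0.058 and 0.066 m and angle between marker's own z axis and vertical below 0.1 rad and linear speed of marker below 0.02 m/s); the robot touches nothing.
It fails at once if the faceplate is spun fast (over 5 rad/s) (angular speed of wheel above 5 rad/s).
It fails at once if the robot pushes on the pointer or its post (over 2 N) (contact force between any of the arm, the fingers and gauge above 2 N).
It fails at once if the marker is pressed onto the faceplate with more than 30 N (contact force between marker and wheel above 30 N).
It fails at once if a bystander (dummy specimen, spanner, bottle) is moved more than 20 mm (distance of any of dummy, spanner, bottle from where it was at the start of the episode above 0.02 m).
It also fails if it takes over 72 s, if anything falls off the work surface, if the arm or the gripper's body presses on something with over 40 N, if the wrist force passes 120 N, or if a joint passes its speed limit or range.

## Robot

A 6-joint arm with a two-finger parallel gripper is mounted at the origin on the work surface. World frame = base frame: x ahead of the robot, y to its left, z up, the work surface at z = 0. Lengths are in m, angles in degrees, forces in N, time in s.
With the tool pointing down it reaches from about 0.375 to 0.9 m from the base axis. Payload 3.1 kg.
Tool frame: the origin (TCP) lies between the finger pads; the fingertips stand 22 mm ahead of it and the grasp point (between the pads) lies 3 mm ahead of it (bot.tip_extent is the distance from the TCP to the fingertips, in m); y points along the fingers, z is the direction in which the jaws open and shut, and the axes are right-handed (so a half turn about y gives the same grasp; the last joint's range is limited). The gripper opens to 87 mm and grips with 3 to 60 N. Pads are 19 mm wide; open, the fingers measure 117 mm over their backs; the gripper's body (75 mm by 190 mm) begins 51 mm behind the grasp point.
Start: joints at [-85.571, 30.224, 82.088, -0, 67.689, -10.227], TCP at [0.158, -0.605, 0.245] pointing down, gripper open.
Joint ranges: [-176.69, 176.69], [-43.24, 126.21], [12.49, 139.97], [-82, 262], [0, 151.66], [-163.58, 163.58]. Speed limits (degrees/s): [159.86, 159.86, 180, 180, 180, 180].

## Interface

Orientations are given as a 3x3 rotation matrix whose columns are the frame's x, y, z axes.
In Python, from rig import bot, eyes, models gives the robot as it stands. The module is installed in compiled form; this text tells all that it offers.
- The arm moves only by the tool arm_command, never from a script. Its arguments are lists of equal length, an entry for each row: "translation": the shift along the tool's x, y, z each as a share of 0.08 m, from -1 to 1, a list of three; "rotation": the turn, a rotation vector about the tool's x, y, z each as a share of 60 degrees, from -1 to 1, a list of three; "grip": the closure, from -1 (fully open) to 1 (shut), so that 0 is half open. In form: {"translation": [[x, y, z], ...], "rotation": [[rx, ry, rz], ...], "grip": [grip, ...]}. A call has 1 to 5 rows; each row is the pose to reach, as a shift and turn from the pose commanded when the call began, along the tool's axes at that moment; what a row does not reach only later rows make up. A row lasts 1/10 s, in which the tool goes at most 50 mm and 8.59 degrees, less where a joint would pass 70% of its speed; a pose out of reach is approached as far as the arm can. A call with a number of a shift or a turn outside -1 to 1 is refused whole. A call with a gripper value outside its range is refused whole. The fingers move at their own pace and stop on an object; the grip force is fixed at half the most. Time passes only in rows, so rows that repeat a pose let the fingers close. It gives the time, the measured TCP pose, the force and the opening at its end, in the units of the state.
- bot.read_state(): the state, without advancing time (a new reading comes with each control period).
- eyes.capture(name): name is "scene" or "top" or "wrist"; returns a dict with "image" (480x640x3 uint8, blue, green, red), "mtx" (3x3 intrinsics, pixels), "rvec" (rotation vector, rad) and "tvec" (3), from world to camera coordinates, as OpenCV has them; the wrist camera has in their place "hand_eye" (4x4, takes a point from camera to tool coordinates, whose origin is the TCP and whose axes are the tool frame's). Camera axes: x right, y down, z forward; pixel columns grow to the right and rows downward; lengths in m; the calibration is good to about 2 mm. The wrist camera is an equidistant fisheye: a pixel r from the principal point sees the ray r / f radians off the axis. A picture is of the moment at which its call begins: read the wrist's pose just before it. There is no depth.
- bot.hand_in(): hands the job in, once; it reports no verdict.
Trained networks look in the newest picture that a camera, given by its name, has taken for a name from the list of things; names that differ only in an ending like _2 or _b are one class to them, and where a whole thing is asked for, a point or a joint stands for the part that bears it (a point fixed in the world has none). Each returns a list of dicts, best first, with "conf" (0 to 1); they miss things now and then, are a little off and sometimes report something else, mostly with a low value. They report only what shows in the picture. A call takes as long as a camera call. They do not tell look-alikes from the thing itself.
- models.recognise(camera, thing): "extent" ([left, top, right, bottom] as shares, 0 to 1, of the picture: columns of its width, rows of its height, round what is visible of it).
- models.spot_point(camera, thing): "point" ([column, row] as shares, 0 to 1, of the picture: columns of its width, rows of its height: a listed point, or the origin of a listed thing).
The state is a dict: "time_s": time; "joint_positions": joint angles; "qvel": joint speeds; "tau": joint torques, N m; "position": TCP position; "tcp_rot": TCP orientation; "force": force on the tool from outside, world axes, zero at the start; "moment": the same for the moment, N m; "opening": opening from 0.0 (shut) to 1.0 (fully open).
Only numpy, scipy, OpenCV 4.12 (cv2) and the standard library are available. Lean on these libraries where they do the work, as an engineer would, in place of code of your own. Each camera call takes 0.05 s, during which the arm holds its last target. There are 200 camera calls.

## Working session

There is one attempt and no reset: what is moved stays moved. The work goes in short steps, Python scripts to look and compute and a tool call to move; the robot and the scene stay as the last step left them, time stands still between calls to the robot, and variables do not carry over. Pictures are saved under pics/ and viewed, about 8 in all and at most 12, crops included, and the job is handed in when it is done.

Besides the shell and the picture viewer there is one more tool, called as a command line: name --argument value ..., lists and objects as JSON in quotes. arm_command: Moves the arm, as the interface text tells. Shift numbers are shares of 0.08 m and turn numbers shares of 60 degrees, none past 1 either way. Its arguments: {"type":"object","properties":{"translation":{"type":"array"},"rotation":{"type":"array"},"grip":{"type":"array"}},"required":["translation","rotation","grip"]}

```bash
mkdir -p pics; cat > h.py <<'E'
import numpy as np, cv2
from rig import bot, eyes, models
def ray(c,u,v):
    R=cv2.Rodrigues(np.array(c["rvec"],float))[0]; t=np.array(c["tvec"],float).reshape(3)
    K=np.array(c["mtx"]); d=R.T@np.linalg.inv(K)@np.array([u,v,1.]); return -R.T@t,d
def onz(c,u,v,z):
    o,d=ray(c,u,v); return o+d*(z-o[2])/d[2]
def proj(c,P):
    return cv2.projectPoints(np.array(P,float).reshape(-1,1,3),np.array(c["rvec"],float),np.array(c["tvec"],float),np.array(c["mtx"],float),None)[0].reshape(-1,2)
E
python3 - <<'E'
from h import *
s=bot.read_state(); print(s["time_s"],s["position"],np.round(s["tcp_rot"],3).tolist(),s["force"],s["opening"])
H={"wheel":.062,"knob_top":.104,"gauge":0,"pointer_tip":.048,"marker":0,"dummy":0,"bottle":0,"spanner":0}
for n in ["top","scene"]:
    c=eyes.capture(n); cv2.imwrite(f"pics/{n}0.png",c["image"])
    for t,z in H.items():
        for r in models.spot_point(n,t)[:4]:
            u,v=r["point"][0]*640,r["point"][1]*480
            print(n,t,round(r["conf"],2),round(u),round(v),np.round(onz(c,u,v,z),4))
    print(models.recognise(n,"marker"), bot.read_state()["time_s"])
E
```

```text
0.0 [ 0.15812523 -0.60395204  0.24355775] [[-0.967, -0.0, 0.253], [-0.253, 0.002, -0.967], [-0.0, -1.0, -0.002]] [-0.35463362  0.63058917 -0.49302664] 1.0015749358385302
top wheel 0.71 305 238 [0.5609 0.0103 0.062 ]
top knob_top 0.98 320 213 [ 0.6027 -0.0193  0.104 ]
top gauge 0.84 330 212 [ 0.621  -0.0408  0.    ]
top pointer_tip 0.75 329 209 [ 0.6208 -0.0376  0.048 ]
top marker 0.69 146 299 [0.4467 0.325  0.    ]
top marker 0.51 169 274 [0.4971 0.2817 0.    ]
top dummy 0.77 447 297 [ 0.4482 -0.274   0.    ]
top bottle 0.73 477 211 [ 0.6236 -0.3415  0.    ]
top bottle 0.67 139 198 [0.6499 0.3452 0.    ]
top spanner 0.68 477 213 [ 0.6194 -0.3401  0.    ]
[{'extent': [0.253, 0.5554, 0.2784, 0.5825], 'conf': 0.67}, {'extent': [0.2205, 0.6202, 0.2427, 0.6452], 'conf': 0.56}, {'extent': [0.5206, 0.3377, 0.5741, 0.4379], 'conf': 0.42}] 0.5
scene wheel 0.59 323 248 [ 0.5514 -0.002   0.062 ]
scene knob_top 0.64 212 205 [ 0.6711 -0.2355  0.104 ]
scene knob_top 0.61 297 240 [ 0.6012 -0.0267  0.104 ]
scene gauge 0.91 288 272 [ 0.6193 -0.0423 -0.    ]
scene gauge 0.64 287 258 [ 0.5937 -0.0772  0.    ]
scene gauge 0.46 327 254 [ 0.5176 -0.0231  0.    ]
scene pointer_tip 0.78 287 259 [ 0.6212 -0.0393  0.048 ]
scene marker 0.68 439 334 [0.4996 0.2803 0.    ]
scene marker 0.66 473 330 [0.4433 0.3196 0.    ]
scene dummy 0.81 286 186 [ 0.4318 -0.2803  0.    ]
scene bottle 0.68 419 407 [0.6431 0.3472 0.    ]
scene spanner 0.65 212 208 [ 0.6267 -0.34   -0.    ]
[{'extent': [0.6758, 0.6625, 0.7078, 0.7117], 'conf': 0.73}, {'extent': [0.7316, 0.6494, 0.7616, 0.706], 'conf': 0.54}, {'extent': [0.3761, 0.5075, 0.4511, 0.5765], 'conf': 0.5}] 1.0
```

View pics/top0.png

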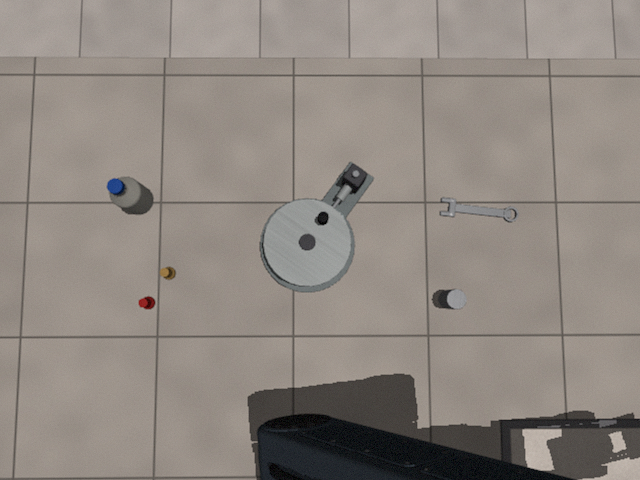

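View pics/scene0.png

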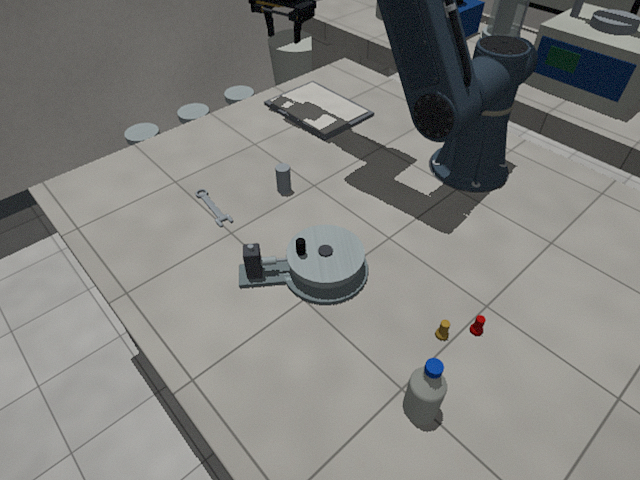

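```bash
python3 - <<'E'
import cv2,numpy as np
t=cv2.imread("pics/top0.png");s=cv2.imread("pics/scene0.png")
a=cv2.resize(t[180:310,240:370],(400,400),interpolation=2)
b=cv2.resize(t[250:330,120:200],(400,400),interpolation=2)
d=cv2.resize(s[290:370,410:510],(400,320),interpolation=2);d=cv2.copyMakeBorder(d,0,80,0,0,0)
cv2.imwrite("pics/crop.png",cv2.resize(np.hstack([a,b]),(800,400)))
cv2.imwrite("pics/crop2.png",np.vstack([np.hstack([a[:300],b[:300]]),np.hstack([d[:300],b[100:]])]))
E
```

```text
(no output)
```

The top picture shows the wheel with its boss at about (307,242), the knob at (321,217) and the post at (355,174). There are two marker-shaped things, brass at (167,272) and red at (146,302). The brass one fits the description. I'll confirm it in a crop and refine the positions.

View pics/crop2.png

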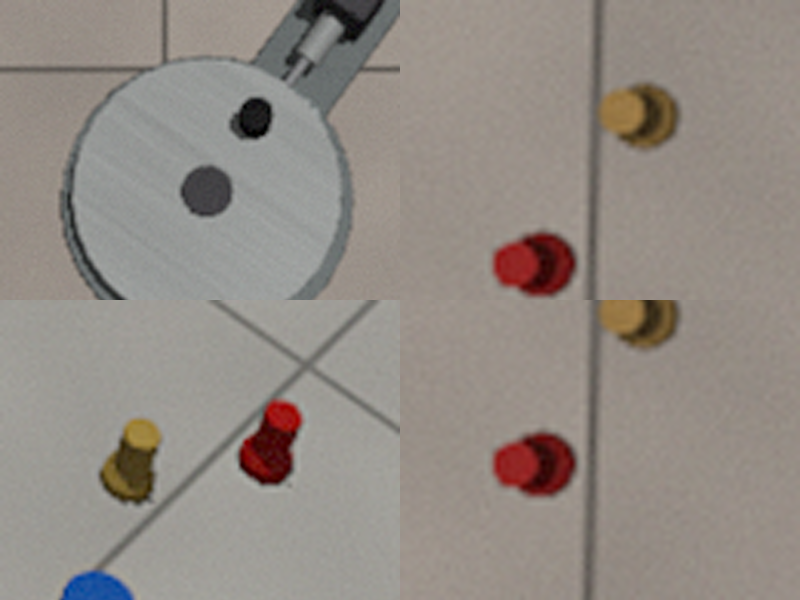

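```bash
python3 - <<'E'
from h import *
from scipy.optimize import least_squares
for n in ["top","scene"]:
    c=eyes.capture(n); im=c["image"].astype(int)
    g=im.sum(2)/3; sat=im.max(2)-im.min(2)
    def cen(mask,x0,y0,x1,y1):
        ys,xs=np.nonzero(mask[y0:y1,x0:x1]); return xs.mean()+x0,ys.mean()+y0,len(xs)
    if n=="top":
        u,v,k=cen((g<105),295,230,320,254); print("boss",u,v,k,onz(c,u,v,.068))
        u,v,k=cen((g<50),308,205,335,228); print("knob",u,v,k,onz(c,u,v,.09))
        print("knob ext", np.argwhere(g[205:228,308:335]<50).min(0)+[205,308],np.argwhere(g[205:228,308:335]<50).max(0)+[205,308])
        m=(im[...,2]-im[...,0]>60)&(im[...,1]-im[...,0]>25)
        u,v,k=cen(m,155,260,182,286); print("brass",u,v,k,onz(c,u,v,.02))
        u,v,k=cen((g<75),335,155,375,195); print("post",u,v,k,onz(c,u,v,.088))
    else:
        u,v,k=cen((g<110),315,240,336,260); print("boss",u,v,k,onz(c,u,v,.068))
        u,v,k=cen((g<50),292,232,310,258); print("knob",u,v,k,onz(c,u,v,.088))
        m=(im[...,2]-im[...,0]>60)&(im[...,1]-im[...,0]>25)
        u,v,k=cen(m,430,312,460,345); print("brass",u,v,k,onz(c,u,v,.018))
    o,_=ray(c,0,0); print("cam",o)
E
```

```text
boss 306.7285714285714 241.72857142857143 210 [0.55372921 0.00615265 0.068     ]
knob 322.22522522522524 218.0 111 [ 0.59597151 -0.02295391  0.09      ]
knob ext [212 317] [224 327]
brass 165.48717948717947 272.35897435897436 78 [0.49873264 0.28376229 0.02      ]
post 351.7315010570825 179.1310782241015 473 [ 0.67032813 -0.07902279  0.088     ]
cam [0.44057441 0.00130497 1.15040076]
boss 325.0 250.5 148 [0.55626078 0.01051923 0.068     ]
knob 300.22297297297297 246.43243243243242 148 [ 0.59894821 -0.01902639  0.088     ]
brass 442.67391304347825 327.6195652173913 92 [0.49440274 0.28102714 0.018     ]
cam [0.99351918 0.47919445 0.76178774]
```

The brass marker (crop top right; top picture (167,272)) is the one meant, and the red one is a look-alike. The numbers agree with the given sizes: knob radius 51 mm and pointer radius 81 mm from centre ≈(0.555,0.008), with the gauge at about -36°. Moving now. I'll align the tool with the world axes and go over the knob.

arm_command --translation '[[-0.826, 0, -0.688], [-0.826, 0, -0.688], [-0.826, 0, -0.688]]' --rotation '[[0, 0.244, 0], [0, 0.244, 0], [0, 0.244, 0]]' --grip '[0, 0, 0]'

```text
time_s: 1.4
position: [0.2103, -0.5299, 0.2442]
tcp_rot: [[-1.0, 0.0, 0.003], [-0.003, 0.005, -1.0], [-0.0, -1.0, -0.005]]
force: [-0.9, -0.3, -0.0]
opening: 0.813
```

arm_command --translation '[[-0.8, 0, -1], [-0.8, 0, -1], [-0.8, 0, -1]]' --rotation '[[0, 0, 0], [0, 0, 0], [0, 0, 0]]' --grip '[0, 0, 0]'

```text
time_s: 1.7
position: [0.2742, -0.4498, 0.2444]
tcp_rot: [[-1.0, 0.0, 0.006], [-0.006, 0.004, -1.0], [-0.0, -1.0, -0.004]]
force: [-0.8, -0.7, -0.9]
opening: 0.552
```

arm_command --translation '[[-0.8, 0, -1], [-0.8, 0, -1], [-0.8, 0, -1]]' --rotation '[[0, 0, 0], [0, 0, 0], [0, 0, 0]]' --grip '[0, 0, 0]'

```text
time_s: 2.0
position: [0.338, -0.3709, 0.2445]
tcp_rot: [[-1.0, 0.0, 0.006], [-0.006, 0.003, -1.0], [-0.0, -1.0, -0.003]]
force: [-1.0, -0.3, -0.4]
opening: 0.503
```

arm_command --translation '[[-0.8, 0, -1], [-0.8, 0, -1], [-0.8, 0, -1]]' --rotation '[[0, 0, 0], [0, 0, 0], [0, 0, 0]]' --grip '[0, 0, 0]'

```text
time_s: 2.3
position: [0.4022, -0.2919, 0.2447]
tcp_rot: [[-1.0, 0.001, 0.006], [-0.006, 0.001, -1.0], [-0.001, -1.0, -0.001]]
force: [-1.2, 0.3, 0.0]
opening: 0.501
```

arm_command --translation '[[-0.8, 0, -1], [-0.8, 0, -1], [-0.8, 0, -1]]' --rotation '[[0, 0, 0], [0, 0, 0], [0, 0, 0]]' --grip '[0, 0, 0]'

```text
time_s: 2.6
position: [0.4666, -0.2127, 0.2448]
tcp_rot: [[-1.0, 0.002, 0.006], [-0.006, -0.0, -1.0], [-0.002, -1.0, 0.0]]
force: [0.0, 0.3, 0.2]
opening: 0.501
```

arm_command --translation '[[-0.8, 0, -1], [-0.8, 0, -1], [-0.8, 0, -1]]' --rotation '[[0, 0, 0], [0, 0, 0], [0, 0, 0]]' --grip '[0, 0, 0]'

```text
time_s: 2.9
position: [0.531, -0.1332, 0.2448]
tcp_rot: [[-1.0, 0.003, 0.005], [-0.005, -0.0, -1.0], [-0.003, -1.0, 0.0]]
force: [0.2, -0.4, -2.2]
opening: 0.498
```

arm_command --translation '[[-0.8, 0, -1], [-0.8, 0, -1], [-0.8, 0, -1], [-0.8, 0, -1]]' --rotation '[[0, 0, 0], [0, 0, 0], [0, 0, 0], [0, 0, 0]]' --grip '[0, 0, 0, 0]'

```text
time_s: 3.3
position: [0.5923, -0.056, 0.2442]
tcp_rot: [[-1.0, -0.0, 0.002], [-0.002, -0.001, -1.0], [0.0, -1.0, 0.001]]
force: [-0.8, -0.5, -0.3]
opening: 0.502
```

```bash
cat >> h.py <<'E'
def wrist(things):
    s=bot.read_state(); c=eyes.capture("wrist"); K=np.array(c["mtx"]); T=np.array(c["hand_eye"])
    R=np.array(s["tcp_rot"]); p=np.array(s["position"]); out={}
    def W(u,v,z):
        q=np.array([(u-K[0,2])/K[0,0],(v-K[1,2])/K[1,1]]); r=np.hypot(*q); 
        d=np.r_[np.sin(r)*q/max(r,1e-9),np.cos(r)]
        d=R@T[:3,:3]@d; o=p+R@T[:3,3]; return o+d*(z-o[2])/d[2]
    for t,z in things:
        for r in models.spot_point("wrist",t)[:3]:
            u,v=r["point"][0]*640,r["point"][1]*480; print(t,round(r["conf"],2),round(u),round(v),np.round(W(u,v,z),4))
    return c,W
E
python3 - <<'E'
from h import *
c,W=wrist([("wheel",.062),("knob_top",.104),("pointer_tip",.048),("gauge",0)])
cv2.imwrite("pics/w1.png",c["image"])
E
```

```text
wheel 0.92 256 263 [0.5488 0.0067 0.062 ]
wheel 0.34 563 186 [ 0.6278 -0.2984  0.062 ]
knob_top 0.67 281 226 [ 0.5937 -0.0229  0.104 ]
pointer_tip 0.92 306 185 [ 0.6194 -0.0393  0.048 ]
gauge 0.72 308 180 [ 0.6188 -0.0398  0.    ]
gauge 0.18 254 258 [0.5344 0.0212 0.    ]
```

View pics/w1.png

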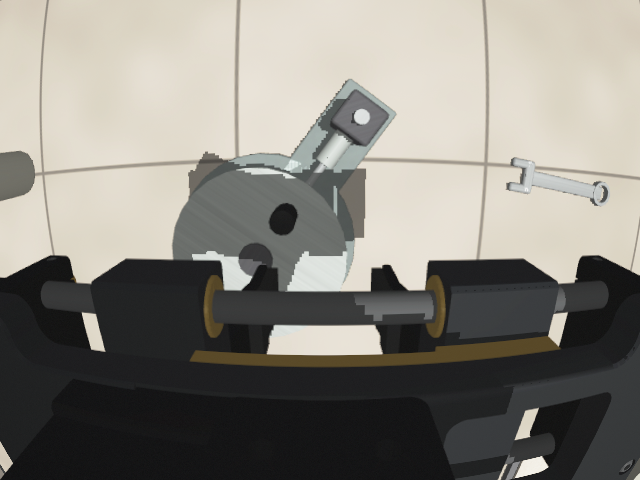

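The wrist picture shows the knob at (284,217), boss (255,259), pointer (315,180) and post stub (362,117), consistent with the fixed cameras. Next I lower onto the knob and grip it.

arm_command --translation '[[-0.05, 0.4, -0.43], [-0.05, 0.9, -0.43], [-0.05, 0.9, -0.43]]' --rotation '[[0, 0, 0], [0, 0, 0], [0, 0, 0]]' --grip '[0, 0, 0]'

```text
time_s: 3.85
position: [0.5917, -0.0198, 0.1681]
tcp_rot: [[-1.0, -0.012, 0.0], [-0.0, 0.002, -1.0], [0.012, -1.0, -0.002]]
force: [-0.6, 0.2, -0.4]
opening: 0.501
```

arm_command --translation '[[0, 0.4, 0], [0, 0.7, 0], [0, 0.98, 0], [0, 0.98, 0]]' --rotation '[[0, 0, 0], [0, 0, 0], [0, 0, 0], [0, 0, 0]]' --grip '[0, 0, 0, 0]'

```text
time_s: 4.25
position: [0.5946, -0.0212, 0.093]
tcp_rot: [[-1.0, -0.004, -0.001], [0.001, 0.001, -1.0], [0.004, -1.0, -0.001]]
force: [-0.2, 0.4, 0.0]
opening: 0.503
```

arm_command --translation '[[0, 0, 0], [0, 0, 0], [0, 0, 0], [0, 0, 0], [0, 0, 0]]' --rotation '[[0, 0, 0], [0, 0, 0], [0, 0, 0], [0, 0, 0], [0, 0, 0]]' --grip '[0.3, 0.6, 1, 1, 1]'

```text
time_s: 4.75
position: [0.5975, -0.021, 0.0953]
tcp_rot: [[-1.0, 0.004, 0.0], [-0.0, -0.002, -1.0], [-0.004, -1.0, 0.002]]
force: [1.4, -2.4, 0.9]
opening: 0.233
```

arm_command --translation '[[0, 0, 0], [0, 0, 0]]' --rotation '[[0, 0, 0], [0, 0, 0]]' --grip '[1, 1]'

```text
time_s: 4.95
position: [0.5975, -0.021, 0.0947]
tcp_rot: [[-1.0, 0.003, 0.0], [-0.0, -0.001, -1.0], [-0.003, -1.0, 0.001]]
force: [4.2, -4.6, 1.5]
opening: 0.227
```

```bash
cat > arc.py <<'E'
import numpy as np,sys
def arc(P,C,r,steps,n=5):
    """print rows for successive arcs (degrees) starting at commanded point P, absorbing radius error"""
    P=np.array(P);C=np.array(C)
    for d in steps:
        a=np.arctan2(*(P-C)[::-1]); rows=[]
        for k in range(1,n+1):
            b=a+np.radians(d)*k/n; Q=C+r*np.array([np.cos(b),np.sin(b)]); rows.append([round(-(Q-P)[0]/.08,3),0,round(-(Q-P)[1]/.08,3)])
        print(round(np.degrees(a)),"->",round(np.degrees(a)+d),rows)
        P=P-.08*np.array([rows[-1][0],rows[-1][2]])
E
python3 -c "
from arc import *
arc((.5975,-.021),(.555,.008),.0515,[20,20,20]+[10]*4)"
```

```text
-34 -> -14 [[np.float64(-0.025), 0, np.float64(-0.038)], [np.float64(-0.046), 0, np.float64(-0.077)], [np.float64(-0.064), 0, np.float64(-0.118)], [np.float64(-0.08), 0, np.float64(-0.16)], [np.float64(-0.093), 0, np.float64(-0.203)]]
-14 -> 6 [[np.float64(-0.009), 0, np.float64(-0.044)], [np.float64(-0.016), 0, np.float64(-0.088)], [np.float64(-0.019), 0, np.float64(-0.133)], [np.float64(-0.019), 0, np.float64(-0.178)], [np.float64(-0.016), 0, np.float64(-0.223)]]
6 -> 26 [[np.float64(0.006), 0, np.float64(-0.045)], [np.float64(0.015), 0, np.float64(-0.089)], [np.float64(0.027), 0, np.float64(-0.132)], [np.float64(0.042), 0, np.float64(-0.174)], [np.float64(0.06), 0, np.float64(-0.215)]]
26 -> 36 [[np.float64(0.01), 0, np.float64(-0.02)], [np.float64(0.021), 0, np.float64(-0.04)], [np.float64(0.032), 0, np.float64(-0.059)], [np.float64(0.044), 0, np.float64(-0.078)], [np.float64(0.057), 0, np.float64(-0.097)]]
36 -> 46 [[np.float64(0.014), 0, np.float64(-0.018)], [np.float64(0.028), 0, np.float64(-0.035)], [np.float64(0.042), 0, np.float64(-0.052)], [np.float64(0.058), 0, np.float64(-0.069)], [np.float64(0.073), 0, np.float64(-0.085)]]
46 -> 56 [[np.float64(0.017), 0, np.float64(-0.015)], [np.float64(0.033), 0, np.float64(-0.03)], [np.float64(0.051), 0, np.float64(-0.044)], [np.float64(0.069), 0, np.float64(-0.058)], [np.float64(0.087), 0, np.float64(-0.071)]]
56 -> 66 [[np.float64(0.019), 0, np.float64(-0.012)], [np.float64(0.038), 0, np.float64(-0.024)], [np.float64(0.058), 0, np.float64(-0.035)], [np.float64(0.078), 0, np.float64(-0.045)], [np.float64(0.098), 0, np.float64(-0.055)]]
```

arm_command --translation '[[-0.025, 0, -0.038], [-0.046, 0, -0.077], [-0.064, 0, -0.118], [-0.08, 0, -0.16], [-0.093, 0, -0.203]]' --rotation '[[0, 0, 0], [0, 0, 0], [0, 0, 0], [0, 0, 0], [0, 0, 0]]' --grip '[1, 1, 1, 1, 1]'

```text
time_s: 5.45
position: [0.6044, -0.0047, 0.0944]
tcp_rot: [[-1.0, 0.002, 0.001], [-0.001, -0.002, -1.0], [-0.002, -1.0, 0.002]]
force: [1.7, -4.9, 0.6]
opening: 0.229
```

arm_command --translation '[[-0.009, 0, -0.044], [-0.016, 0, -0.088], [-0.019, 0, -0.133], [-0.019, 0, -0.178], [-0.016, 0, -0.223]]' --rotation '[[0, 0, 0], [0, 0, 0], [0, 0, 0], [0, 0, 0], [0, 0, 0]]' --grip '[1, 1, 1, 1, 1]'

```text
time_s: 5.95
position: [0.6053, 0.0138, 0.0943]
tcp_rot: [[-1.0, 0.001, 0.0], [-0.0, -0.0, -1.0], [-0.001, -1.0, 0.0]]
force: [2.1, -4.2, -0.0]
opening: 0.234
```

arm_command --translation '[[0.006, 0, -0.045], [0.015, 0, -0.089], [0.027, 0, -0.132], [0.042, 0, -0.174], [0.06, 0, -0.215]]' --rotation '[[0, 0, 0], [0, 0, 0], [0, 0, 0], [0, 0, 0], [0, 0, 0]]' --grip '[1, 1, 1, 1, 1]'

```text
time_s: 6.45
position: [0.5997, 0.0315, 0.0941]
tcp_rot: [[-1.0, -0.0, 0.0], [-0.0, 0.0, -1.0], [0.0, -1.0, -0.0]]
force: [1.5, -3.2, 0.3]
opening: 0.233
```

arm_command --translation '[[0.01, 0, -0.02], [0.021, 0, -0.04], [0.032, 0, -0.059], [0.044, 0, -0.078], [0.057, 0, -0.097]]' --rotation '[[0, 0, 0], [0, 0, 0], [0, 0, 0], [0, 0, 0], [0, 0, 0]]' --grip '[1, 1, 1, 1, 1]'

```text
time_s: 6.95
position: [0.595, 0.0388, 0.0941]
tcp_rot: [[-1.0, -0.001, 0.0], [-0.0, -0.0, -1.0], [0.001, -1.0, 0.0]]
force: [1.7, -3.8, 0.1]
opening: 0.234
```

arm_command --translation '[[0.014, 0, -0.018], [0.028, 0, -0.035], [0.042, 0, -0.052], [0.058, 0, -0.069], [0.073, 0, -0.085]]' --rotation '[[0, 0, 0], [0, 0, 0], [0, 0, 0], [0, 0, 0], [0, 0, 0]]' --grip '[1, 1, 1, 1, 1]'

```text
time_s: 7.45
position: [0.5889, 0.0455, 0.094]
tcp_rot: [[-1.0, -0.001, 0.001], [-0.001, -0.0, -1.0], [0.001, -1.0, 0.0]]
force: [0.7, -4.9, 0.8]
opening: 0.234
```

```bash
sed -i 's/round(-(Q-P)\[\(.\)\]\/.08,3)/round(float(-(Q-P)[\1]\/.08),3)/g' arc.py; python3 -c "
from arc import *
from rig import bot
s=bot.read_state(); print(s['position'],s['force'])
P=np.array([.5975,-.021])+.08*np.array([.093+.016-.06-.057-.073,.203+.223+.215+.097+.085]); print(P)
arc(P,(.5545,.008),.0515,[10]*8)"
```

```text
[0.58888921 0.04549583 0.09403241] [ 0.70252457 -4.93847729  0.84589923]
[0.59102 0.04484]
45 -> 55 [[0.02, 0, -0.012], [0.036, 0, -0.027], [0.054, 0, -0.042], [0.071, 0, -0.055], [0.09, 0, -0.068]]
55 -> 65 [[0.018, 0, -0.013], [0.037, 0, -0.025], [0.057, 0, -0.036], [0.077, 0, -0.046], [0.097, 0, -0.056]]
65 -> 75 [[0.021, 0, -0.009], [0.041, 0, -0.017], [0.063, 0, -0.025], [0.084, 0, -0.032], [0.106, 0, -0.038]]
75 -> 85 [[0.022, 0, -0.005], [0.044, 0, -0.01], [0.066, 0, -0.014], [0.088, 0, -0.017], [0.111, 0, -0.019]]
85 -> 95 [[0.022, 0, -0.002], [0.045, 0, -0.002], [0.067, 0, -0.002], [0.09, 0, -0.001], [0.112, 0, 0.001]]
95 -> 105 [[0.022, 0, 0.002], [0.045, 0, 0.005], [0.067, 0, 0.009], [0.089, 0, 0.014], [0.11, 0, 0.02]]
105 -> 115 [[0.022, 0, 0.006], [0.043, 0, 0.013], [0.064, 0, 0.021], [0.085, 0, 0.029], [0.105, 0, 0.038]]
115 -> 125 [[0.02, 0, 0.01], [0.04, 0, 0.021], [0.059, 0, 0.032], [0.078, 0, 0.044], [0.097, 0, 0.057]]
```

arm_command --translation '[[0.02, 0, -0.012], [0.036, 0, -0.027], [0.054, 0, -0.042], [0.071, 0, -0.055], [0.09, 0, -0.068]]' --rotation '[[0, 0, 0], [0, 0, 0], [0, 0, 0], [0, 0, 0], [0, 0, 0]]' --grip '[1, 1, 1, 1, 1]'

```text
time_s: 7.95
position: [0.582, 0.0508, 0.0941]
tcp_rot: [[-1.0, -0.0, 0.001], [-0.001, -0.001, -1.0], [0.0, -1.0, 0.001]]
force: [0.7, -5.8, 0.6]
opening: 0.23
```

arm_command --translation '[[0.018, 0, -0.013], [0.037, 0, -0.025], [0.057, 0, -0.036], [0.077, 0, -0.046], [0.097, 0, -0.056]]' --rotation '[[0, 0, 0], [0, 0, 0], [0, 0, 0], [0, 0, 0], [0, 0, 0]]' --grip '[1, 1, 1, 1, 1]'

```text
time_s: 8.45
position: [0.5745, 0.0549, 0.0942]
tcp_rot: [[-1.0, -0.0, 0.001], [-0.001, -0.001, -1.0], [0.0, -1.0, 0.001]]
force: [2.4, -7.7, -0.1]
opening: 0.229
```

arm_command --translation '[[0.021, 0, -0.009], [0.041, 0, -0.017], [0.063, 0, -0.025], [0.084, 0, -0.032], [0.106, 0, -0.038]]' --rotation '[[0, 0, 0], [0, 0, 0], [0, 0, 0], [0, 0, 0], [0, 0, 0]]' --grip '[1, 1, 1, 1, 1]'

```text
time_s: 8.95
position: [0.5667, 0.0576, 0.0944]
tcp_rot: [[-1.0, 0.001, 0.001], [-0.001, -0.002, -1.0], [-0.001, -1.0, 0.002]]
force: [1.5, -7.2, 0.7]
opening: 0.231
```

arm_command --translation '[[0.022, 0, -0.005], [0.044, 0, -0.01], [0.066, 0, -0.014], [0.088, 0, -0.017], [0.111, 0, -0.019]]' --rotation '[[0, 0, 0], [0, 0, 0], [0, 0, 0], [0, 0, 0], [0, 0, 0]]' --grip '[1, 1, 1, 1, 1]'

```text
time_s: 9.45
position: [0.5588, 0.059, 0.0946]
tcp_rot: [[-1.0, 0.004, 0.001], [-0.001, -0.002, -1.0], [-0.004, -1.0, 0.002]]
force: [2.8, -8.4, 0.6]
opening: 0.233
```

```bash
python3 -c "
from arc import *
from scipy.optimize import least_squares as L
M=np.array([[.6044,-.0047],[.6053,.0138],[.5997,.0315],[.595,.0388],[.5889,.0455]])
from rig import bot
M=np.vstack([M,bot.read_state()['position'][:2]]);print(M[-1])
print(L(lambda p:np.hypot(*(M-p[:2]).T)-p[2],[.555,.008,.052]).x,L(lambda p:np.hypot(*(M-p[:2]).T)-.052,[.555,.008]).x)"
```

```text
[0.55875699 0.05895169]
[0.55366785 0.007124   0.05208151] [0.55374294 0.00717692]
```

Circle fit to the measured path: centre (0.5537,0.0072), r = 52.1 mm against 52 given. The drag is still plain, about 3 N. Continuing.

```bash
python3 -c "
from arc import *
arc((.5587,.0593),(.5537,.0072),.0519,[8]*12)"
```

```text
85 -> 93 [[0.019, 0, 0.004], [0.037, 0, 0.003], [0.055, 0, 0.003], [0.073, 0, 0.003], [0.091, 0, 0.003]]
93 -> 101 [[0.018, 0, 0.001], [0.036, 0, 0.003], [0.054, 0, 0.005], [0.072, 0, 0.007], [0.09, 0, 0.01]]
101 -> 109 [[0.018, 0, 0.004], [0.035, 0, 0.008], [0.053, 0, 0.013], [0.07, 0, 0.018], [0.088, 0, 0.023]]
109 -> 117 [[0.017, 0, 0.006], [0.034, 0, 0.013], [0.051, 0, 0.02], [0.067, 0, 0.027], [0.084, 0, 0.035]]
117 -> 125 [[0.016, 0, 0.008], [0.032, 0, 0.017], [0.047, 0, 0.026], [0.063, 0, 0.036], [0.078, 0, 0.046]]
125 -> 133 [[0.015, 0, 0.011], [0.029, 0, 0.022], [0.043, 0, 0.033], [0.057, 0, 0.045], [0.071, 0, 0.057]]
133 -> 141 [[0.013, 0, 0.012], [0.026, 0, 0.025], [0.038, 0, 0.038], [0.05, 0, 0.052], [0.062, 0, 0.066]]
141 -> 149 [[0.011, 0, 0.014], [0.022, 0, 0.029], [0.033, 0, 0.043], [0.043, 0, 0.058], [0.053, 0, 0.074]]
149 -> 157 [[0.009, 0, 0.016], [0.018, 0, 0.032], [0.026, 0, 0.048], [0.034, 0, 0.064], [0.041, 0, 0.081]]
157 -> 165 [[0.007, 0, 0.017], [0.014, 0, 0.033], [0.02, 0, 0.051], [0.025, 0, 0.068], [0.03, 0, 0.085]]
165 -> 173 [[0.005, 0, 0.017], [0.009, 0, 0.035], [0.012, 0, 0.053], [0.015, 0, 0.071], [0.018, 0, 0.089]]
173 -> 181 [[0.002, 0, 0.018], [0.004, 0, 0.036], [0.005, 0, 0.054], [0.005, 0, 0.072], [0.005, 0, 0.09]]
```

arm_command --translation '[[0.019, 0, 0.004], [0.037, 0, 0.003], [0.055, 0, 0.003], [0.073, 0, 0.003], [0.091, 0, 0.003]]' --rotation '[[0, 0, 0], [0, 0, 0], [0, 0, 0], [0, 0, 0], [0, 0, 0]]' --grip '[1, 1, 1, 1, 1]'

```text
time_s: 9.95
position: [0.5522, 0.0591, 0.0948]
tcp_rot: [[-1.0, 0.005, 0.0], [-0.0, -0.001, -1.0], [-0.005, -1.0, 0.001]]
force: [4.5, -7.6, -0.4]
opening: 0.228
```

arm_command --translation '[[0.018, 0, 0.001], [0.036, 0, 0.003], [0.054, 0, 0.005], [0.072, 0, 0.007], [0.09, 0, 0.01]]' --rotation '[[0, 0, 0], [0, 0, 0], [0, 0, 0], [0, 0, 0], [0, 0, 0]]' --grip '[1, 1, 1, 1, 1]'

```text
time_s: 10.45
position: [0.5456, 0.0585, 0.0949]
tcp_rot: [[-1.0, 0.007, 0.0], [-0.0, -0.001, -1.0], [-0.007, -1.0, 0.001]]
force: [4.8, -5.2, -0.1]
opening: 0.232
```

arm_command --translation '[[0.018, 0, 0.004], [0.035, 0, 0.008], [0.053, 0, 0.013], [0.07, 0, 0.018], [0.088, 0, 0.023]]' --rotation '[[0, 0, 0], [0, 0, 0], [0, 0, 0], [0, 0, 0], [0, 0, 0]]' --grip '[1, 1, 1, 1, 1]'

```text
time_s: 10.95
position: [0.539, 0.057, 0.095]
tcp_rot: [[-1.0, 0.008, -0.0], [0.0, -0.0, -1.0], [-0.008, -1.0, 0.0]]
force: [5.6, -4.7, 0.8]
opening: 0.233
```

arm_command --translation '[[0.017, 0, 0.006], [0.034, 0, 0.013], [0.051, 0, 0.02], [0.067, 0, 0.027], [0.084, 0, 0.035]]' --rotation '[[0, 0, 0], [0, 0, 0], [0, 0, 0], [0, 0, 0], [0, 0, 0]]' --grip '[1, 1, 1, 1, 1]'

```text
time_s: 11.45
position: [0.5338, 0.055, 0.0953]
tcp_rot: [[-1.0, 0.011, -0.002], [0.002, 0.001, -1.0], [-0.011, -1.0, -0.001]]
force: [8.7, 0.9, 0.6]
opening: 0.234
```

Drag has risen to 8.4 N at knob angle 112.6°, so the high spot is arriving. I go on in finer steps.

arm_command --translation '[[0.008, 0, 0.004], [0.016, 0, 0.008], [0.024, 0, 0.013], [0.032, 0, 0.017], [0.04, 0, 0.021]]' --rotation '[[0, 0, 0], [0, 0, 0], [0, 0, 0], [0, 0, 0], [0, 0, 0]]' --grip '[1, 1, 1, 1, 1]'

```text
time_s: 11.95
position: [0.5325, 0.0544, 0.0957]
tcp_rot: [[-1.0, 0.016, -0.003], [0.003, 0.003, -1.0], [-0.016, -1.0, -0.003]]
force: [11.1, 5.1, 0.4]
opening: 0.23
```

arm_command --translation '[[0.008, 0, 0.005], [0.015, 0, 0.01], [0.023, 0, 0.015], [0.03, 0, 0.02], [0.038, 0, 0.025]]' --rotation '[[0, 0, 0], [0, 0, 0], [0, 0, 0], [0, 0, 0], [0, 0, 0]]' --grip '[1, 1, 1, 1, 1]'

```text
time_s: 12.45
position: [0.5308, 0.0535, 0.096]
tcp_rot: [[-1.0, 0.019, -0.004], [0.004, 0.004, -1.0], [-0.019, -1.0, -0.004]]
force: [12.8, 10.7, 0.3]
opening: 0.23
```

```bash
cat > d.py <<'E'
import numpy as np,sys
C=np.array([.5537,.0072])
def drag(x,y,fx,fy):
    a=np.arctan2(y-C[1],x-C[0]); return round(float(np.degrees(a)),1),round(float(fx*np.sin(a)-fy*np.cos(a)),1),round(float(fx*np.cos(a)+fy*np.sin(a)),1)
E
python3 -c "
from d import *; from arc import *
from rig import bot
s=bot.read_state();print(drag(*s['position'][:2],*s['force'][:2]))
P=np.array([.5587,.0593])+.08*np.array([-(.091+.09+.088+.084+.078),-(.003+.01+.023+.035+.046)]);print(P)
arc(P,C,.0519,[4]*7)"
```

```text
(116.3, 16.2, 3.9)
[0.52422 0.04994]
125 -> 129 [[0.007, 0, 0.005], [0.015, 0, 0.011], [0.022, 0, 0.016], [0.029, 0, 0.022], [0.036, 0, 0.027]]
129 -> 133 [[0.007, 0, 0.006], [0.014, 0, 0.012], [0.021, 0, 0.017], [0.028, 0, 0.023], [0.034, 0, 0.029]]
133 -> 137 [[0.007, 0, 0.006], [0.013, 0, 0.013], [0.02, 0, 0.019], [0.026, 0, 0.025], [0.032, 0, 0.032]]
137 -> 141 [[0.006, 0, 0.006], [0.012, 0, 0.013], [0.018, 0, 0.02], [0.024, 0, 0.027], [0.03, 0, 0.034]]
141 -> 145 [[0.006, 0, 0.007], [0.012, 0, 0.014], [0.017, 0, 0.021], [0.022, 0, 0.028], [0.028, 0, 0.036]]
145 -> 149 [[0.005, 0, 0.007], [0.01, 0, 0.015], [0.015, 0, 0.022], [0.02, 0, 0.03], [0.025, 0, 0.038]]
149 -> 153 [[0.005, 0, 0.008], [0.009, 0, 0.016], [0.014, 0, 0.023], [0.018, 0, 0.031], [0.022, 0, 0.039]]
```

arm_command --translation '[[0.007, 0, 0.005], [0.015, 0, 0.011], [0.022, 0, 0.016], [0.029, 0, 0.022], [0.036, 0, 0.027]]' --rotation '[[0, 0, 0], [0, 0, 0], [0, 0, 0], [0, 0, 0], [0, 0, 0]]' --grip '[1, 1, 1, 1, 1]'

```text
time_s: 12.95
position: [0.5287, 0.0523, 0.0962]
tcp_rot: [[-1.0, 0.021, -0.005], [0.005, 0.006, -1.0], [-0.021, -1.0, -0.006]]
force: [14.6, 14.7, 0.1]
opening: 0.232
```

arm_command --translation '[[0.007, 0, 0.006], [0.014, 0, 0.012], [0.014, 0, 0.012], [0.014, 0, 0.012]]' --rotation '[[0, 0, 0], [0, 0, 0], [0, 0, 0], [0, 0, 0]]' --grip '[1, 1, 1, 1]'

```text
time_s: 13.35
position: [0.5273, 0.0516, 0.0962]
tcp_rot: [[-1.0, 0.02, -0.005], [0.005, 0.006, -1.0], [-0.02, -1.0, -0.006]]
force: [13.8, 14.6, -0.0]
opening: 0.235
```

```bash
python3 -c "
from d import *
from rig import bot
s=bot.read_state();print(drag(*s['position'][:2],*s['force'][:2]))"
```

```text
(120.7, 19.3, 5.5)
```

arm_command --translation '[[0.007, 0, 0.006], [0.014, 0, 0.012], [0.02, 0, 0.017]]' --rotation '[[0, 0, 0], [0, 0, 0], [0, 0, 0]]' --grip '[1, 1, 1]'

```text
time_s: 13.65
position: [0.526, 0.0508, 0.0962]
tcp_rot: [[-1.0, 0.021, -0.005], [0.006, 0.007, -1.0], [-0.021, -1.0, -0.007]]
force: [14.3, 16.2, 0.2]
opening: 0.231
```

```bash
python3 -c "
from d import *
from rig import bot
s=bot.read_state();print(drag(*s['position'][:2],*s['force'][:2]))"
```

```text
(122.4, 20.7, 6.0)
```

arm_command --translation '[[0.006, 0, 0.006], [0.013, 0, 0.012], [0.018, 0, 0.018]]' --rotation '[[0, 0, 0], [0, 0, 0], [0, 0, 0]]' --grip '[1, 1, 1]'

```text
time_s: 13.95
position: [0.5239, 0.0494, 0.0961]
tcp_rot: [[-1.0, 0.019, -0.005], [0.005, 0.007, -1.0], [-0.019, -1.0, -0.007]]
force: [13.5, 16.8, -0.1]
opening: 0.229
```

arm_command --translation '[[0.006, 0, 0.006], [0.012, 0, 0.013], [0.017, 0, 0.018]]' --rotation '[[0, 0, 0], [0, 0, 0], [0, 0, 0]]' --grip '[1, 1, 1]'

```text
time_s: 14.25
position: [0.5214, 0.0475, 0.0958]
tcp_rot: [[-1.0, 0.017, -0.004], [0.005, 0.006, -1.0], [-0.017, -1.0, -0.006]]
force: [12.7, 14.1, -0.2]
opening: 0.232
```

```bash
python3 -c "
from d import *
from rig import bot
s=bot.read_state();print(drag(*s['position'][:2],*s['force'][:2]))"
```

```text
(128.7, 18.7, 3.1)
```

arm_command --translation '[[0.005, 0, 0.006], [0.008, 0, 0.01], [0.008, 0, 0.01], [0.008, 0, 0.01]]' --rotation '[[0, 0, 0], [0, 0, 0], [0, 0, 0], [0, 0, 0]]' --grip '[1, 1, 1, 1]'

```text
time_s: 14.65
position: [0.519, 0.0457, 0.0954]
tcp_rot: [[-1.0, 0.013, -0.003], [0.003, 0.004, -1.0], [-0.013, -1.0, -0.005]]
force: [8.6, 10.3, 0.2]
opening: 0.23
```

```bash
python3 -c "
from d import *
from rig import bot
s=bot.read_state();print(drag(*s['position'][:2],*s['force'][:2]))"
```

```text
(132.0, 13.3, 1.9)
```

arm_command --translation '[[0.006, 0, 0.006], [0.012, 0, 0.013], [0.018, 0, 0.02]]' --rotation '[[0, 0, 0], [0, 0, 0], [0, 0, 0]]' --grip '[1, 1, 1]'

```text
time_s: 14.95
position: [0.5167, 0.0434, 0.0952]
tcp_rot: [[-1.0, 0.01, -0.002], [0.002, 0.003, -1.0], [-0.01, -1.0, -0.003]]
force: [7.1, 5.6, 0.3]
opening: 0.229
```

arm_command --translation '[[0.006, 0, 0.007], [0.012, 0, 0.014], [0.017, 0, 0.021]]' --rotation '[[0, 0, 0], [0, 0, 0], [0, 0, 0]]' --grip '[1, 1, 1]'

```text
time_s: 15.25
position: [0.5141, 0.0407, 0.0949]
tcp_rot: [[-1.0, 0.008, -0.001], [0.001, 0.002, -1.0], [-0.008, -1.0, -0.002]]
force: [5.2, 1.6, -0.5]
opening: 0.234
```

arm_command --translation '[[0.005, 0, 0.007], [0.01, 0, 0.015], [0.015, 0, 0.022]]' --rotation '[[0, 0, 0], [0, 0, 0], [0, 0, 0]]' --grip '[1, 1, 1]'

```text
time_s: 15.55
position: [0.5124, 0.0385, 0.0948]
tcp_rot: [[-1.0, 0.006, -0.001], [0.001, 0.001, -1.0], [-0.006, -1.0, -0.001]]
force: [4.3, 1.0, 0.7]
opening: 0.234
```

```bash
python3 -c "
from d import *; from arc import *
from rig import bot
s=bot.read_state();print(drag(*s['position'][:2],*s['force'][:2]))
P=np.array([.51518,.04178])-.08*np.array([.05,.063]);print(P)
arc(P,C,.0518,[-3]*8,3)"
```

```text
(142.8, 3.4, -2.8)
[0.51118 0.03674]
145 -> 142 [[-0.006, 0, -0.009], [-0.013, 0, -0.019], [-0.02, 0, -0.028]]
142 -> 139 [[-0.007, 0, -0.009], [-0.014, 0, -0.018], [-0.022, 0, -0.026]]
139 -> 136 [[-0.007, 0, -0.009], [-0.015, 0, -0.017], [-0.023, 0, -0.025]]
136 -> 133 [[-0.008, 0, -0.008], [-0.016, 0, -0.016], [-0.024, 0, -0.024]]
133 -> 130 [[-0.008, 0, -0.008], [-0.017, 0, -0.015], [-0.025, 0, -0.023]]
130 -> 127 [[-0.009, 0, -0.007], [-0.018, 0, -0.014], [-0.027, 0, -0.021]]
127 -> 124 [[-0.009, 0, -0.007], [-0.018, 0, -0.013], [-0.027, 0, -0.02]]
124 -> 121 [[-0.01, 0, -0.006], [-0.019, 0, -0.012], [-0.029, 0, -0.018]]
```

Forward drag: it peaks at 20.7 N near 123–125°, then falls to 3.4 N at 143°. I sweep back to find the mirrored peak.

arm_command --translation '[[-0.006, 0, -0.009], [-0.013, 0, -0.019], [-0.02, 0, -0.028]]' --rotation '[[0, 0, 0], [0, 0, 0], [0, 0, 0]]' --grip '[1, 1, 1]'

```text
time_s: 15.85
position: [0.5126, 0.039, 0.0945]
tcp_rot: [[-1.0, 0.003, 0.001], [-0.001, -0.002, -1.0], [-0.003, -1.0, 0.002]]
force: [2.8, -9.0, -0.0]
opening: 0.233
```

arm_command --translation '[[-0.007, 0, -0.009], [-0.014, 0, -0.018], [-0.022, 0, -0.026]]' --rotation '[[0, 0, 0], [0, 0, 0], [0, 0, 0]]' --grip '[1, 1, 1]'

```text
time_s: 16.15
position: [0.5134, 0.0401, 0.0943]
tcp_rot: [[-1.0, 0.0, 0.002], [-0.002, -0.003, -1.0], [-0.0, -1.0, 0.003]]
force: [2.0, -13.2, 0.8]
opening: 0.239
```

arm_command --translation '[[-0.007, 0, -0.009], [-0.015, 0, -0.017], [-0.023, 0, -0.025]]' --rotation '[[0, 0, 0], [0, 0, 0], [0, 0, 0]]' --grip '[1, 1, 1]'

```text
time_s: 16.45
position: [0.5143, 0.0412, 0.0941]
tcp_rot: [[-1.0, -0.002, 0.003], [-0.003, -0.005, -1.0], [0.002, -1.0, 0.005]]
force: [-1.0, -17.3, 0.4]
opening: 0.233
```

arm_command --translation '[[-0.008, 0, -0.008], [-0.016, 0, -0.016], [-0.024, 0, -0.024]]' --rotation '[[0, 0, 0], [0, 0, 0], [0, 0, 0]]' --grip '[1, 1, 1]'

```text
time_s: 16.75
position: [0.5153, 0.0424, 0.0939]
tcp_rot: [[-1.0, -0.004, 0.004], [-0.004, -0.006, -1.0], [0.004, -1.0, 0.006]]
force: [-2.2, -20.1, 0.7]
opening: 0.235
```

```bash
python3 -c "
from d import *
from rig import bot
s=bot.read_state();print(drag(*s['position'][:2],*s['force'][:2]))"
```

```text
(137.5, -16.3, -12.0)
```

arm_command --translation '[[-0.008, 0, -0.008], [-0.017, 0, -0.015], [-0.025, 0, -0.023]]' --rotation '[[0, 0, 0], [0, 0, 0], [0, 0, 0]]' --grip '[1, 1, 1]'

```text
time_s: 17.05
position: [0.5164, 0.0436, 0.0937]
tcp_rot: [[-1.0, -0.006, 0.005], [-0.005, -0.007, -1.0], [0.006, -1.0, 0.007]]
force: [-3.0, -21.7, -0.1]
opening: 0.227
```

arm_command --translation '[[-0.009, 0, -0.007], [-0.018, 0, -0.014], [-0.027, 0, -0.021]]' --rotation '[[0, 0, 0], [0, 0, 0], [0, 0, 0]]' --grip '[1, 1, 1]'

```text
time_s: 17.35
position: [0.5176, 0.0448, 0.0935]
tcp_rot: [[-1.0, -0.009, 0.005], [-0.005, -0.007, -1.0], [0.009, -1.0, 0.007]]
force: [-4.7, -23.1, 0.6]
opening: 0.236
```

```bash
python3 -c "
from d import *
from rig import bot
s=bot.read_state();print(drag(*s['position'][:2],*s['force'][:2]))"
```

```text
(133.8, -19.4, -13.4)
```

arm_command --translation '[[-0.009, 0, -0.007], [-0.018, 0, -0.013], [-0.027, 0, -0.02]]' --rotation '[[0, 0, 0], [0, 0, 0], [0, 0, 0]]' --grip '[1, 1, 1]'

```text
time_s: 17.65
position: [0.519, 0.0461, 0.0934]
tcp_rot: [[-1.0, -0.01, 0.005], [-0.005, -0.008, -1.0], [0.01, -1.0, 0.008]]
force: [-5.6, -25.8, 0.9]
opening: 0.236
```

```bash
python3 -c "
from d import *
from rig import bot
s=bot.read_state();print(drag(*s['position'][:2],*s['force'][:2]))"
```

```text
(131.7, -21.3, -15.6)
```

Matching equal drag levels on the two sides (8.4 N at 112.6/140.9°, 16.2 N at 116.3/137.6°, 19.4 N at 118.5/133.8°) puts the middle at knob angle ≈126.8°. I ease back to it.

arm_command --translation '[[-0.01, 0, -0.006], [-0.019, 0, -0.012], [-0.029, 0, -0.018]]' --rotation '[[0, 0, 0], [0, 0, 0], [0, 0, 0]]' --grip '[1, 1, 1]'

```text
time_s: 17.95
position: [0.5207, 0.0476, 0.0932]
tcp_rot: [[-1.0, -0.012, 0.005], [-0.005, -0.008, -1.0], [0.012, -1.0, 0.008]]
force: [-7.0, -25.6, 1.8]
opening: 0.233
```

```bash
python3 -c "
from d import *
from rig import bot
s=bot.read_state();print(drag(*s['position'][:2],*s['force'][:2]))"
```

```text
(129.3, -21.6, -15.4)
```

arm_command --translation '[[-0.01, 0, -0.006], [-0.02, 0, -0.012], [-0.02, 0, -0.012]]' --rotation '[[0, 0, 0], [0, 0, 0], [0, 0, 0]]' --grip '[1, 1, 1]'

```text
time_s: 18.25
position: [0.5227, 0.0491, 0.0932]
tcp_rot: [[-1.0, -0.011, 0.004], [-0.004, -0.007, -1.0], [0.011, -1.0, 0.007]]
force: [-5.0, -20.8, 0.4]
opening: 0.23
```

```bash
python3 -c "
from d import *; from arc import *
from rig import bot
s=bot.read_state();print(drag(*s['position'][:2],*s['force'][:2]))
P=np.array([.51118,.03674])+.08*np.array([.02+.022+.023+.024+.025+.027+.027+.029+.02,.028+.026+.025+.024+.023+.021+.02+.018+.012])
print(P,drag(*P,0,0)); Q=np.array(s['position'][:2]);print((P-Q)/.08)"
```

```text
(126.5, -16.4, -13.8)
[0.52854 0.0525 ] (119.0, 0.0, 0.0)
[0.07280867 0.04260139]
```

arm_command --translation '[[0.05, 0, 0.035], [0.07, 0, 0.05], [0.07, 0, 0.05], [0.07, 0, 0.05], [0.07, 0, 0.05]]' --rotation '[[0, 0, 0], [0, 0, 0], [0, 0, 0], [0, 0, 0], [0, 0, 0]]' --grip '[1, 1, 1, 1, 1]'

```text
time_s: 18.75
position: [0.5225, 0.0487, 0.0945]
tcp_rot: [[-1.0, 0.002, 0.0], [-0.0, -0.001, -1.0], [-0.002, -1.0, 0.001]]
force: [2.6, -6.4, 0.9]
opening: 0.229
```

```bash
python3 -c "
from d import *
from rig import bot
s=bot.read_state();print(drag(*s['position'][:2],*s['force'][:2]),s['force'])"
```

```text
(126.9, -1.7, -6.6) [ 2.59293286 -6.35359492  0.93566642]
```

arm_command --translation '[[0, 0, 0], [0, 0, 0], [0, 0, 0], [0, 0, 0], [0, 0, 0]]' --rotation '[[0, 0, 0], [0, 0, 0], [0, 0, 0], [0, 0, 0], [0, 0, 0]]' --grip '[1, 0.3, 0, 0, 0]'

```text
time_s: 19.25
position: [0.5204, 0.05, 0.0939]
tcp_rot: [[-1.0, -0.002, 0.0], [-0.0, 0.001, -1.0], [0.002, -1.0, -0.001]]
force: [-0.3, -0.3, -0.8]
opening: 0.476
```

arm_command --translation '[[0, -0.15, 0], [0, -0.4, 0], [0, -1, 0], [0, -1, 0]]' --rotation '[[0, 0, 0], [0, 0, 0], [0, 0, 0], [0, 0, 0]]' --grip '[0, 0, 0, 0]'

```text
time_s: 19.65
position: [0.5252, 0.0493, 0.1798]
tcp_rot: [[-1.0, 0.012, 0.001], [-0.001, -0.001, -1.0], [-0.012, -1.0, 0.001]]
force: [0.5, 0.2, 0.4]
opening: 0.496
```

arm_command --translation '[[0, -0.9, 0], [0, -0.9, 0], [0, -0.9, 0]]' --rotation '[[0, 0, 0], [0, 0, 0], [0, 0, 0]]' --grip '[0, 0, 0]'

```text
time_s: 19.95
position: [0.5235, 0.0493, 0.2498]
tcp_rot: [[-1.0, 0.008, 0.0], [-0.0, -0.001, -1.0], [-0.008, -1.0, 0.001]]
force: [-0.1, -0.2, 0.3]
opening: 0.504
```

```bash
python3 - <<'E'
from h import *
c,W=wrist([("wheel",.062),("knob_top",.104),("pointer_tip",.048)])
cv2.imwrite("pics/w2.png",c["image"])
c=eyes.capture("top"); im=c["image"]; cv2.imwrite("pics/t2.png",im)
g=im.astype(int).sum(2)/3; m=(g<50); m[:,:240]=0;m[:,380:]=0;m[:195]=0;m[:225][:,330:]=0;m[275:]=0
ys,xs=np.nonzero(m);print(len(xs),xs.mean(),ys.mean(),onz(c,xs.mean(),ys.mean(),.09))
print(bot.read_state()["time_s"],bot.read_state()["position"])
E
```

```text
wheel 0.79 373 183 [0.5552 0.0055 0.062 ]
knob_top 0.55 327 228 [0.5232 0.0471 0.104 ]
pointer_tip 0.93 418 115 [ 0.619  -0.0379  0.048 ]
1690 296.5869822485207 251.63136094674556 [0.53298308 0.02489226 0.09      ]
20.2 [0.52019172 0.04948862 0.24465723]
```

arm_command --translation '[[0.31, 0, -0.96], [0.31, 0, -0.96], [0.31, 0, -0.96]]' --rotation '[[0, 0, 0], [0, 0, 0], [0, 0, 0]]' --grip '[0, 0, 0]'

```text
time_s: 20.5
position: [0.4939, 0.1288, 0.2446]
tcp_rot: [[-1.0, -0.005, 0.004], [-0.004, 0.001, -1.0], [0.005, -1.0, -0.001]]
force: [0.8, 0.1, -0.1]
opening: 0.5
```

arm_command --translation '[[0.31, 0, -0.96], [0.31, 0, -0.96], [0.31, 0, -0.96]]' --rotation '[[0, 0, 0], [0, 0, 0], [0, 0, 0]]' --grip '[0, 0, 0]'

```text
time_s: 20.8
position: [0.4701, 0.205, 0.245]
tcp_rot: [[-1.0, -0.003, 0.004], [-0.004, 0.0, -1.0], [0.003, -1.0, -0.0]]
force: [0.7, -1.3, 0.4]
opening: 0.499
```

arm_command --translation '[[0.31, 0, -0.96], [0.31, 0, -0.96], [0.31, 0, -0.96], [0.31, 0, -0.96], [0.31, 0, -0.96]]' --rotation '[[0, 0, 0], [0, 0, 0], [0, 0, 0], [0, 0, 0], [0, 0, 0]]' --grip '[0, 0, 0, 0, 0]'

```text
time_s: 21.3
position: [0.4475, 0.2784, 0.2457]
tcp_rot: [[-1.0, -0.001, -0.001], [0.001, -0.001, -1.0], [0.001, -1.0, 0.001]]
force: [-0.2, -0.3, 0.3]
opening: 0.501
```

```bash
python3 - <<'E'
from h import *
print(bot.read_state()["position"])
c,W=wrist([("marker",0)])
im=c["image"]; cv2.imwrite("pics/w3.png",im); im=im.astype(int)
m=((im[...,2]-im[...,0]>50)&(im[...,1]-im[...,0]>20)&(im[...,2]-im[...,1]<80)).astype(np.uint8)
n,l,st,ce=cv2.connectedComponentsWithStats(m)
for i in np.argsort(-st[1:,4])[:4]+1: print(st[i],ce[i],W(*ce[i],.02))
E
```

```text
[0.44752977 0.27837417 0.24565968]
marker 0.9 318 157 [0.4982 0.2844 0.    ]
marker 0.64 284 213 [0.4395 0.3212 0.    ]
[308 145  25  25 480] [319.61458333 157.24375   ] [0.49867385 0.28252212 0.02      ]
[435 278  10  59 240] [440.75416667 308.41666667] [0.33430341 0.14673651 0.02      ]
[204 279  10  58 227] [207.53744493 308.1277533 ] [0.33501808 0.40963925 0.02      ]
[  0 225   5  30  84] [  1.26190476 242.97619048] [0.40865735 0.72883453 0.02      ]
```

View pics/w3.png

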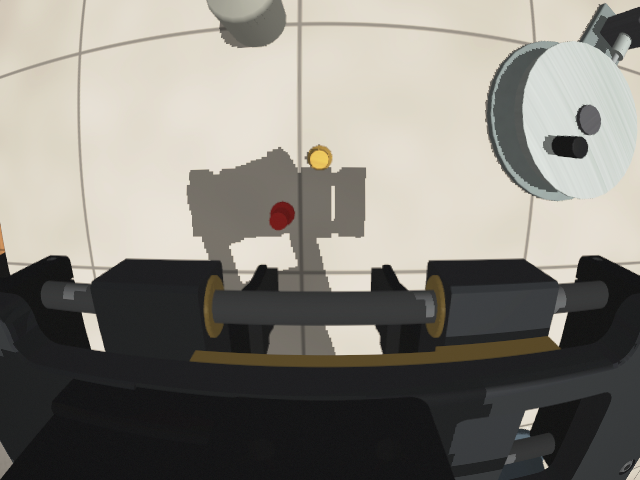

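The wrist picture shows the brass marker at (319,157), i.e. (0.498,0.283), and the red look-alike at (282,214), 69 mm away. I lower to the brass one.

arm_command --translation '[[-0.63, 0.3, -0.06], [-0.63, 0.9, -0.06], [-0.63, 0.9, -0.06]]' --rotation '[[0, 0, 0], [0, 0, 0], [0, 0, 0]]' --grip '[0, 0, 0]'

```text
time_s: 21.7
position: [0.4951, 0.2818, 0.1679]
tcp_rot: [[-1.0, -0.013, -0.002], [0.002, -0.005, -1.0], [0.013, -1.0, 0.005]]
force: [-1.5, -0.1, -0.4]
opening: 0.501
```

arm_command --translation '[[0, 0.5, 0], [0, 0.9, 0], [0, 0.9, 0], [0, 0.9, 0], [0, 0.9, 0]]' --rotation '[[0, 0, 0], [0, 0, 0], [0, 0, 0], [0, 0, 0], [0, 0, 0]]' --grip '[0, 0, 0, 0, 0]'

```text
time_s: 22.2
position: [0.4988, 0.2849, 0.1047]
tcp_rot: [[-1.0, 0.004, 0.0], [-0.0, 0.001, -1.0], [-0.004, -1.0, -0.001]]
force: [0.2, -0.2, -0.5]
opening: 0.502
```

arm_command --translation '[[0.01, 0.3, 0.02], [0.01, 0.6, 0.02], [0.01, 0.8, 0.02], [0.01, 0.86, 0.02], [0.01, 0.86, 0.02]]' --rotation '[[0, 0, 0], [0, 0, 0], [0, 0, 0], [0, 0, 0], [0, 0, 0]]' --grip '[0, 0, 0, 0, 0]'

```text
time_s: 22.7
position: [0.4973, 0.2832, 0.0344]
tcp_rot: [[-1.0, 0.002, 0.0], [-0.0, 0.001, -1.0], [-0.002, -1.0, -0.001]]
force: [0.5, 0.1, -0.0]
opening: 0.5
```

arm_command --translation '[[0, 0, 0], [0, 0, 0], [0, 0, 0], [0, 0, 0], [0, 0, 0]]' --rotation '[[0, 0, 0], [0, 0, 0], [0, 0, 0], [0, 0, 0], [0, 0, 0]]' --grip '[0, 0.3, 0.5, 0.7, 1]'

```text
time_s: 23.2
position: [0.4967, 0.283, 0.0336]
tcp_rot: [[-1.0, 0.0, 0.0], [-0.0, 0.0, -1.0], [-0.0, -1.0, -0.0]]
force: [-1.1, -0.7, -1.2]
opening: 0.22
```

arm_command --translation '[[0, 0, 0], [0, 0, 0], [0, 0, 0]]' --rotation '[[0, 0, 0], [0, 0, 0], [0, 0, 0]]' --grip '[1, 1, 1]'

```text
time_s: 23.5
position: [0.4966, 0.283, 0.0334]
tcp_rot: [[-1.0, 0.0, 0.0], [-0.0, 0.0, -1.0], [-0.0, -1.0, -0.0]]
force: [-0.1, 0.4, 0.7]
opening: 0.204
```

arm_command --translation '[[0, -0.2, 0], [0, -0.9, 0], [0, -0.9, 0]]' --rotation '[[0, 0, 0], [0, 0, 0], [0, 0, 0]]' --grip '[1, 1, 1]'

```text
time_s: 23.8
position: [0.4994, 0.284, 0.1093]
tcp_rot: [[-1.0, 0.008, 0.0], [-0.0, 0.003, -1.0], [-0.008, -1.0, -0.003]]
force: [1.7, 1.1, -1.6]
opening: 0.206
```

arm_command --translation '[[0, -0.5, 0], [0, -0.9, 0], [0, -0.9, 0]]' --rotation '[[0, 0, 0], [0, 0, 0], [0, 0, 0]]' --grip '[1, 1, 1]'

```text
time_s: 24.1
position: [0.4992, 0.2839, 0.1812]
tcp_rot: [[-1.0, 0.009, 0.0], [-0.0, 0.003, -1.0], [-0.009, -1.0, -0.003]]
force: [-0.3, 0.9, -1.5]
opening: 0.203
```

arm_command --translation '[[-0.15, -0.2, 0.4], [-0.33, -0.3, 0.97], [-0.33, -0.3, 0.97]]' --rotation '[[0, 0, 0], [0, 0, 0], [0, 0, 0]]' --grip '[1, 1, 1]'

```text
time_s: 24.4
position: [0.5251, 0.2009, 0.201]
tcp_rot: [[-1.0, 0.002, -0.005], [0.005, -0.002, -1.0], [-0.002, -1.0, 0.002]]
force: [-0.3, 1.0, -1.4]
opening: 0.208
```

arm_command --translation '[[-0.16, 0, 0.5], [-0.33, 0, 0.97], [-0.33, 0, 0.97]]' --rotation '[[0, 0, 0], [0, 0, 0], [0, 0, 0]]' --grip '[1, 1, 1]'

```text
time_s: 24.7
position: [0.5507, 0.1239, 0.1997]
tcp_rot: [[-1.0, -0.001, -0.005], [0.005, -0.002, -1.0], [0.001, -1.0, 0.002]]
force: [0.0, 0.6, -0.7]
opening: 0.203
```

```bash
python3 - <<'E'
from h import *
print(bot.read_state()["position"])
c,W=wrist([("gauge",0),("pointer_tip",.048),("knob_top",.104),("wheel",.062)])
cv2.imwrite("pics/w4.png",c["image"])
# stub from first wrist picture
s_pos=np.array([.5923,-.056,.2442]);K=np.array(c["mtx"]);T=np.array(c["hand_eye"]);R=np.array([[-1,0,.002],[-.002,-.001,-1],[0,-1,.001]])
for (u,v,z) in [(362,117,.098),(315,180,.05)]:
    q=np.array([(u-K[0,2])/K[0,0],(v-K[1,2])/K[1,1]]);r=np.hypot(*q);d=R@T[:3,:3]@np.r_[np.sin(r)*q/r,np.cos(r)];o=s_pos+R@T[:3,3];P=o+d*(z-o[2])/d[2];e=P[:2]-[.5537,.0072];print(P,np.degrees(np.arctan2(e[1],e[0])),np.hypot(*e))
E
```

```text
[0.55072876 0.1238516  0.19973221]
pointer_tip 0.93 511 150 [ 0.6162 -0.0361  0.048 ]
wheel 0.96 465 224 [0.554  0.0094 0.062 ]
[ 0.67837646 -0.08494436  0.098     ] -36.466914820829395 0.1550316248845682
[ 0.62424431 -0.0478926   0.05      ] -37.98856906656852 0.08950806858292962
```

View pics/w4.png

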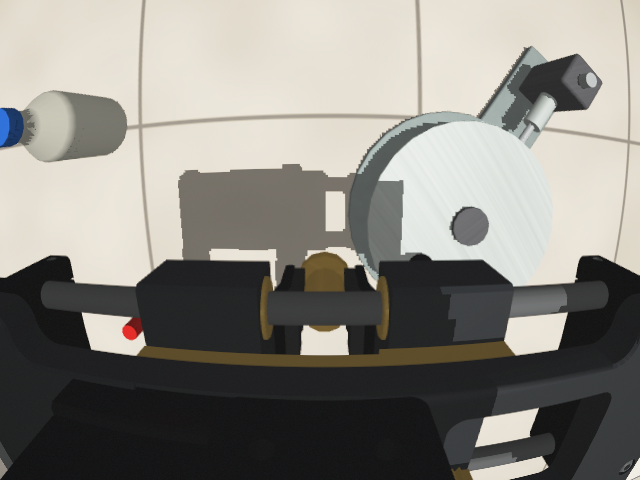

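The marker is held upright in the fingers at (325,290), and the wheel's boss is at (470,227). Gauge direction ≈ -35.5°, so the target is (0.6025,-0.0276), 20 mm inside the pointer tip.

arm_command --translation '[[-0.16, 0, 0.5], [-0.32, 0, 0.94], [-0.32, 0, 0.94]]' --rotation '[[0, 0, 0], [0, 0, 0], [0, 0, 0]]' --grip '[1, 1, 1]'

```text
time_s: 25.25
position: [0.5771, 0.0501, 0.2014]
tcp_rot: [[-1.0, 0.003, -0.002], [0.002, -0.002, -1.0], [-0.003, -1.0, 0.002]]
force: [-1.0, 0.8, -1.7]
opening: 0.207
```

arm_command --translation '[[-0.16, 0, 0.5], [-0.32, 0, 0.94], [-0.32, 0, 0.94], [-0.32, 0, 0.94], [-0.32, 0, 0.94]]' --rotation '[[0, 0, 0], [0, 0, 0], [0, 0, 0], [0, 0, 0], [0, 0, 0]]' --grip '[1, 1, 1, 1, 1]'

```text
time_s: 25.75
position: [0.5996, -0.0207, 0.2009]
tcp_rot: [[-1.0, -0.002, 0.002], [-0.002, 0.001, -1.0], [0.002, -1.0, -0.001]]
force: [-0.8, -0.5, -1.3]
opening: 0.206
```

arm_command --translation '[[0, 0.4, 0], [0, 0.8, 0], [0, 0.8, 0], [0, 0.8, 0]]' --rotation '[[0, 0, 0], [0, 0, 0], [0, 0, 0], [0, 0, 0]]' --grip '[1, 1, 1, 1]'

```text
time_s: 26.15
position: [0.6001, -0.0212, 0.1372]
tcp_rot: [[-1.0, -0.002, 0.002], [-0.002, 0.001, -1.0], [0.002, -1.0, -0.001]]
force: [-0.2, -0.4, -0.8]
opening: 0.211
```

arm_command --translation '[[0, 0, 0], [0, 0, 0]]' --rotation '[[0, 0, 0], [0, 0, 0]]' --grip '[1, 1]'

```text
time_s: 26.35
position: [0.6019, -0.0225, 0.1392]
tcp_rot: [[-1.0, 0.003, 0.001], [-0.001, -0.001, -1.0], [-0.003, -1.0, 0.001]]
force: [0.1, -0.3, -1.4]
opening: 0.204
```

arm_command --translation '[[-0.01, 0, 0.064], [-0.01, 0.25, 0.064], [-0.01, 0.48, 0.064], [-0.01, 0.48, 0.064], [-0.01, 0.48, 0.064]]' --rotation '[[0, 0, 0], [0, 0, 0], [0, 0, 0], [0, 0, 0], [0, 0, 0]]' --grip '[1, 1, 1, 1, 1]'

```text
time_s: 26.85
position: [0.6017, -0.0282, 0.0994]
tcp_rot: [[-1.0, 0.0, -0.0], [0.0, -0.0, -1.0], [-0.0, -1.0, 0.0]]
force: [-0.7, 0.4, -1.6]
opening: 0.21
```

```bash
python3 - <<'E'
from h import *
print(bot.read_state()["position"],bot.read_state()["force"])
c=eyes.capture("scene");print([ (r["conf"],np.round(onz(c,r["point"][0]*640,r["point"][1]*480,.066),4)) for r in models.spot_point("scene","marker")[:3]])
cv2.imwrite("pics/s3.png",cv2.resize(c["image"][190:320,220:390],(800,612)[:2],interpolation=2)[:600])
E
```

```text
[ 0.6017448  -0.02815054  0.09938149] [-0.70333102  0.35401223 -1.62436175]
[(0.75, array([0.4847, 0.3309, 0.066 ])), (0.47, array([ 0.6064, -0.0223,  0.066 ]))]
```

View pics/s3.png

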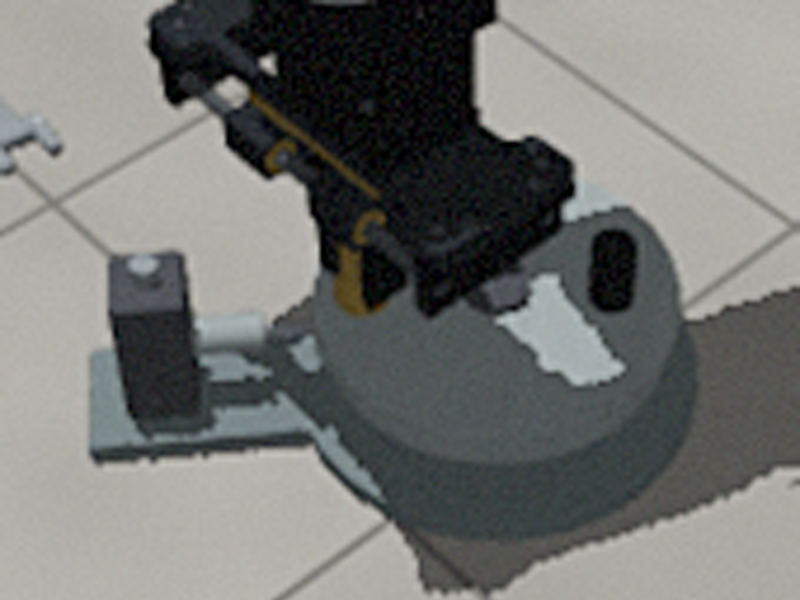

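The close view shows the marker at (350,290) just above the plate, in line with the pointer and clear of the post at (150,330). I lower it in sub-millimetre steps.

arm_command --translation '[[0, 0.01, 0], [0, 0.02, 0], [0, 0.03, 0], [0, 0.04, 0], [0, 0.04, 0]]' --rotation '[[0, 0, 0], [0, 0, 0], [0, 0, 0], [0, 0, 0], [0, 0, 0]]' --grip '[1, 1, 1, 1, 1]'

```text
time_s: 27.45
position: [0.6014, -0.0277, 0.0956]
tcp_rot: [[-1.0, -0.0, 0.0], [-0.0, 0.0, -1.0], [0.0, -1.0, -0.0]]
force: [-0.2, 0.2, -1.9]
opening: 0.205
```

arm_command --translation '[[0, 0.005, 0], [0, 0.01, 0], [0, 0.01, 0]]' --rotation '[[0, 0, 0], [0, 0, 0], [0, 0, 0]]' --grip '[1, 1, 1]'

```text
time_s: 27.75
position: [0.6015, -0.0277, 0.0953]
tcp_rot: [[-1.0, 0.0, 0.0], [-0.0, -0.0, -1.0], [-0.0, -1.0, 0.0]]
force: [-1.1, -0.1, 2.2]
opening: 0.206
```

Contact is felt, about 4 N net. Releasing and rising.

arm_command --translation '[[0, 0, 0], [0, 0, 0], [0, 0, 0], [0, 0, 0], [0, 0, 0]]' --rotation '[[0, 0, 0], [0, 0, 0], [0, 0, 0], [0, 0, 0], [0, 0, 0]]' --grip '[0.5, 0.4, 0.3, 0.1, 0]'

```text
time_s: 28.25
position: [0.6015, -0.0278, 0.0948]
tcp_rot: [[-1.0, -0.0, 0.0], [-0.0, 0.0, -1.0], [0.0, -1.0, -0.0]]
force: [0.2, -0.1, -0.6]
opening: 0.446
```

arm_command --translation '[[0, 0, 0], [0, -0.1, 0], [0, -0.2, 0], [0, -0.4, 0], [0, -0.7, 0]]' --rotation '[[0, 0, 0], [0, 0, 0], [0, 0, 0], [0, 0, 0], [0, 0, 0]]' --grip '[0, 0, 0, 0, 0]'

```text
time_s: 28.75
position: [0.6007, -0.0276, 0.1512]
tcp_rot: [[-1.0, -0.002, 0.0], [-0.0, 0.0, -1.0], [0.002, -1.0, -0.0]]
force: [-0.9, 0.5, -0.1]
opening: 0.502
```

arm_command --translation '[[0, -0.5, 0], [0, -1, 0], [0.3, -1, 0], [0.8, -1, 0], [0.8, -1, 0]]' --rotation '[[0, 0, 0], [0, 0, 0], [0, 0, 0], [0, 0, 0], [0, 0, 0]]' --grip '[0, 0, 0, 0, 0]'

```text
time_s: 29.25
position: [0.5306, -0.0263, 0.2309]
tcp_rot: [[-1.0, -0.008, 0.0], [-0.0, 0.002, -1.0], [0.008, -1.0, -0.002]]
force: [0.8, 0.3, -1.1]
opening: 0.497
```

```bash
python3 - <<'E'
from h import *
print(bot.read_state()["position"],bot.read_state()["force"])
def rep(P):
    e=np.array([np.cos(np.radians(-35.5)),np.sin(np.radians(-35.5))]);d=P[:2]-np.array([.5537,.0072]);return np.round([d@e-.08,-d[0]*e[1]+d[1]*e[0]],4)
c,W=wrist([("knob_top",.104),("pointer_tip",.048),("wheel",.062)])
for r in models.spot_point("wrist","marker")[:3]:
    P=W(r["point"][0]*640,r["point"][1]*480,.062);print(r["conf"],r["point"],P,rep(P))
a=cv2.resize(c["image"][40:340,140:540],(532,400))
s=eyes.capture("scene");
for r in models.spot_point("scene","marker")[:3]:
    P=onz(s,r["point"][0]*640,r["point"][1]*480,.062);print(r["conf"],P,rep(P))
b=cv2.resize(s["image"][190:320,230:317],(268,400),interpolation=2)
cv2.imwrite("pics/f.png",np.hstack([a,b]))
E
```

```text
[ 0.5305668  -0.02625381  0.23094542] [ 0.81440324  0.32234279 -1.11923676]
knob_top 0.92 225 240 [0.5234 0.0497 0.104 ]
pointer_tip 0.96 339 115 [ 0.6187 -0.0383  0.048 ]
pointer_tip 0.24 592 138 [ 0.6169 -0.3042  0.048 ]
wheel 0.58 284 191 [0.5548 0.0077 0.062 ]
0.64 [0.5036, 0.274] [ 0.60421501 -0.0244254   0.062     ] [-0.0205  0.0036]
0.67 [0.48105032 0.32972588 0.062     ] [-0.3264  0.2204]
0.46 [ 0.6055892  -0.02913231  0.062     ] [-0.0167  0.0006]
```

View pics/f.png

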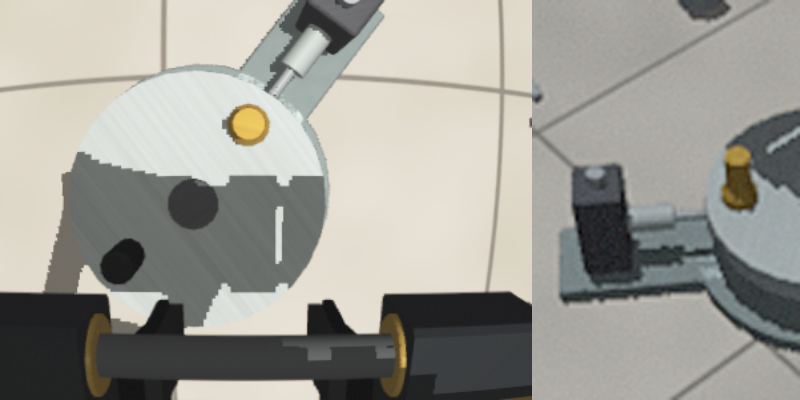

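The marker stands upright on the plate at (249,124) in the left view, in line with the pointer. It is about 17–20 mm inside the tip and within 4 mm of the line. The knob is still at about 126°, and nothing touches the robot. Handing in.

```bash
python3 -c "
from rig import bot
print(bot.hand_in(),bot.read_state()['time_s'])"
```

```text
the job is handed in; nothing more can be done
the job is handed in; nothing more can be done
```

I turned the faceplate to the ring's high spot, stood the brass marker on it in line with the pointer, and handed the job in at about 30 s of the 72 s allowed. `hand_in` gives no verdict, so whether it passed is unknown.

- **High spot:** I turned the crank knob both ways across the high spot. Drag peaked at about 21 N at knob angles of roughly 124° going forward and 130° coming back, with the middle near 127°. I released the knob at 126.9°. The last wrist picture put it at about 125.5°, well within the allowance of about 8°. The pointer load itself can't be read directly; I inferred it from the drag.
- **Marker:** I set it down with about 4 N of contact force. In the last pictures it stands upright on the plate, 17–20 mm inside the pointer tip and 1–4 mm off the pointer's line. The red look-alike was left alone.
- **Disagreements:** My estimates of the pointer's direction differ by about 2° (−34.5° from the tip, −36.5° from the post). I used −35.5°, which is about 1 mm either way at the marker. The scene network also reported the red look-alike as a marker with more confidence than the brass one; I ignored that.
- **Bystanders:** The arm passed clear of the dummy, spanner and bottle, but I did not re-measure their positions at the end.

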